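# Balance the bottle bundle on the courtyard scale

### The job

The strapped bundle of crushed green bottles on the flat plate of the two-pan scale weighs 300 g. Add counterweights to the empty rimmed dish, standing upright, until the beam floats level: the blue weight is 200 g, the yellow one 100 g and the small black one 50 g.

Things in the scene. Friction and masses are not known exactly. Their poses are not given: they have to be found in the camera images.
- beam (a joint): tilt of the scale's 280 mm steel beam, rad: 0 is level; -0.12 (its stop) is bundle side down, as at the start; +0.12 dish side down. It pivots mid-way on a white and grey body (130 by 240 mm), 130 mm from each pan's centre; a red needle over the pivot reaches 130 mm above the table. A weak spring centres it: 50 g imbalance tilts it 0.08 rad, 75 g or more to the stop.
- dish_floor (a point): centre of the inner floor of the empty dish: round, steel, inner radius 76 mm, rim 9 mm above its floor. It stays horizontal and rides with the beam: floor 95 mm above the table when level, 111 mm at the start; pressed down it yields at 2 to 5 N. z up; y points along the beam to the bundle's plate (160 mm disc, 260 mm away; the loose bundle on it is 68 mm high, 150 mm across the beam).
- weight_200: blue painted cast-iron weight, 200 g: an upright cylinder 30 mm in diameter and 40 mm high, standing loose on the table; origin at the centre of its underside, z up.
- weight_100: yellow painted cast-iron weight, 100 g: an upright cylinder 24 mm in diameter and 34 mm high, standing loose on the table; origin at the centre of its underside, z up. (A black weight of 50 g, 19 mm in diameter and 28 mm high, stands near these two.)
Things that resemble listed ones, but are neither listed nor needed, are in the scene too. What is meant by the weight_200 is not red, and is the larger of those in its own colour.

How it is judged:
By the outcome, as a careful person would: the job done as asked, in the order asked, and still so for the second after the job is handed in, with the robot touching nothing.
It also fails if it takes over 67 s, if anything falls off the work surface, if the arm or the gripper's body presses on something with over 40 N, if the wrist force passes 120 N, or if a joint passes its speed limit or range.

### The arm

A 7-joint arm with a two-finger parallel gripper is mounted at the origin on the work surface. World frame = base frame: x ahead of the robot, y to its left, z up, the work surface at z = 0. Lengths are in m, angles in degrees, forces in N, time in s.
With the tool pointing down it reaches from about 0.425 to 0.875 m from the base axis. Payload 4.7 kg.
Tool frame: the origin (TCP) lies at the very end of the fingers, on their centre line; the grasp point (between the pads) lies 19 mm behind it; z points along the fingers, y is the direction in which the jaws open and shut (so a half turn about z gives the same grasp; the last joint's range is limited). The gripper opens to 87 mm and grips with 3 to 60 N. Pads are 19 mm wide; open, the fingers measure 117 mm over their backs; the gripper's body (75 mm by 190 mm) begins 51 mm behind the grasp point.
Start: joints at [73.516, 18.392, -4.016, 83.108, 1.295, 78.541, -3.26], TCP at [0.193, -0.621, 0.223] pointing down, gripper open.
Joint ranges: [-163.93, 163.93], [-17.29, 119.83], [-79.2, 71.16], [3.27, 140.29], [-89.18, 269.18], [5.43, 117.66], [-154.24, 154.24]. Speed limits (degrees/s): [147.25, 147.25, 180, 180, 180, 180, 180].

### API

Orientations are given as [roll, pitch, yaw] about the fixed x, y, z axes, in that order (R = Rz(yaw) Ry(pitch) Rx(roll)).
In Python, from cell import sensors, imaging, ticket gives the robot as it stands.
- The arm moves only by the tool carry_out, never from a script. Its argument "plan" is a list of rows, each an object of numbers: "fingers": the closure, from -1 (fully open) to 1 (shut); "dx", "dy", "dz": the shift along the tool's x, y, z normalised to -1 to 1, where 1 is 0.03 m; "rx", "ry", "rz": the turn, a rotation vector about the tool's x, y, z normalised to -1 to 1, where 1 is 10 degrees. A call has 1 to 12 rows; each row shifts and turns the commanded pose from where the row before left it, along the tool's axes as they then stand; what a row does not reach is not made up. A row lasts 1/8 s, in which the tool goes at most 62.5 mm and 10.7 degrees, less where a joint would pass 70% of its speed; a pose out of reach is approached as far as the arm can. A call with a number of a shift or a turn outside -1 to 1 is refused whole. A call with a gripper value outside its range is refused whole. The fingers move at their own pace and stop on an object; "force" is the grip in N (left out, the last holds). Time passes only in rows, so rows that do not move let the fingers close. It gives the time, the measured TCP pose, the force and the opening at its end, in the units of the state.
- sensors.get_obs(): the state, without advancing time (a new reading comes with each control period).
- imaging.read_camera(name): name is "scene" or "side" or "wrist"; returns a dict with "color" (400x640x3 uint8, red, green, blue), "mtx" (3x3 intrinsics, pixels), "extrinsics" (4x4, takes a point from world to camera coordinates); the wrist camera has in their place "tool_from_camera" (4x4, takes a point from camera to tool coordinates, whose origin is the TCP and whose axes are the flange's). Camera axes: x right, y down, z forward; pixel columns grow to the right and rows downward; lengths in m; the calibration is good to about 2 mm. A picture is of the moment at which its call begins: read the wrist's pose just before it. There is no depth.
- ticket.sign_off(): hands the job in, once; it reports no verdict.
The state is a dict: "time_s": time; "qpos": joint angles; "joint_velocities": joint speeds; "effort": joint torques, N m; "tool_pos": TCP position; "tool_rot": TCP orientation; "force": force on the tool from outside, world axes, zero at the start; "wrist_torque": the same for the moment, N m; "grip_width": finger opening in m.
Only numpy, scipy, OpenCV 4.12 (cv2) and the standard library are available. Lean on these libraries where they do the work, as an engineer would, in place of code of your own. Each camera call takes 0.05 s, during which the arm holds its last target.

## Working session

There is one attempt and no reset: what is moved stays moved. The work goes in short steps, Python scripts to look and compute and a tool call to move; the robot and the scene stay as the last step left them, time stands still between calls to the robot, and variables do not carry over. Pictures are saved under pics/ and viewed, and the job is handed in when it is done.

Besides the shell and the picture viewer there is one more tool, called after "Emit:" as a command line: name --argument value ..., lists and objects as JSON in quotes. carry_out: Moves the arm, as the interface text tells. Scaled input: -1 to 1 covers 0.03 m each way for a shift and 10 degrees each way for a turn. Its arguments: {"type":"object","properties":{"plan":{"type":"array"},"force":{"type":"number"}},"required":["plan"]}

```bash
ls; mkdir -p pics; python3 - <<'E'
from cell import sensors, imaging, ticket
import cv2
o=sensors.get_obs()
for k in o: print(k,o[k])
for n in ["scene","side","wrist"]:
    d=imaging.read_camera(n); cv2.imwrite(f"pics/{n}0.png",d["color"][:,:,::-1])
    print(n,d["mtx"],d.get("extrinsics"),d.get("tool_from_camera"))
E
```

```text
pics
time_s 0.0
qpos [73.51867276 18.43890328 -4.01765739 83.17435331  1.29592079 78.53850223
 -3.26190857]
joint_velocities [-0.01155138  0.00891152  0.05918448  0.12353021 -0.03766511 -0.03091511
 -0.08125138]
effort [ 3.74149386e-04 -4.91297150e+01 -4.03531976e-01 -3.12536681e+01
 -6.37151767e-02  4.38858045e-02  1.98449525e-04]
tool_pos [ 0.19298619 -0.62012935  0.22146836]
tool_rot [-1.79893541e+02  5.83868450e-03  1.72913628e+01]
force [ 0.17509018  0.12534524 -0.16373047]
wrist_torque [ 0.00918145 -0.01040582 -0.00112771]
grip_width 0.08717470272614798
scene [[451.4768249    0.         321.93228161]
 [  0.         451.4768249  200.12773131]
 [  0.           0.           1.        ]] [[-0.10119782  0.99486089  0.00328962  0.1575271 ]
 [ 0.77349756  0.08075926 -0.62863302 -0.29901713]
 [-0.62566807 -0.06107177 -0.77769512  1.46142384]
 [ 0.          0.          0.          1.        ]] None
side [[390.30781601   0.         319.07162   ]
 [  0.         390.30781601 201.53310574]
 [  0.           0.           1.        ]] [[ 0.99751442 -0.06951509  0.01151651 -0.51296744]
 [-0.02454862 -0.49605476 -0.86794415  0.00986392]
 [ 0.06604803  0.86550409 -0.49652827  0.928708  ]
 [ 0.          0.          0.          1.        ]] None
wrist [[330.75025152   0.         324.44550237]
 [  0.         330.75025152 194.38857152]
 [  0.           0.           1.        ]] None [[-4.34902077e-04 -9.70112445e-01 -2.42655424e-01  6.56328655e-02]
 [ 9.99999807e-01 -3.14283998e-04 -5.35785163e-04 -3.58298184e-04]
 [ 4.43509137e-04 -2.42655611e-01  9.70112395e-01 -1.61251113e-01]
 [ 0.00000000e+00  0.00000000e+00  0.00000000e+00  1.00000000e+00]]
```

View pics/scene0.png

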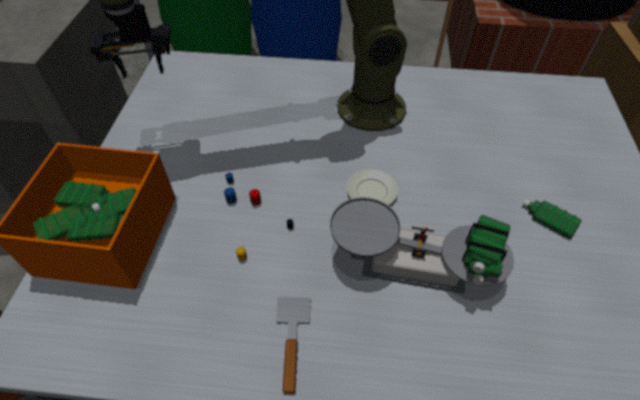

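View pics/side0.png

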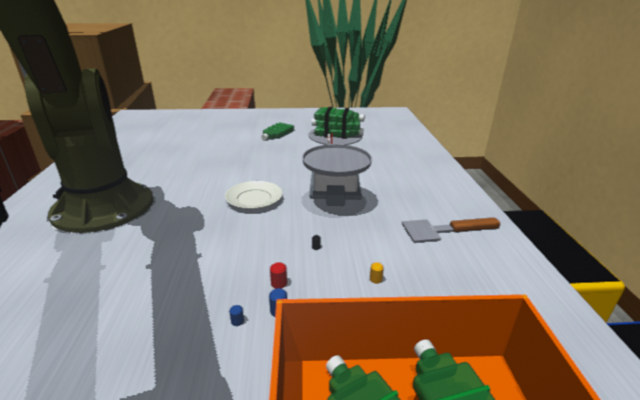

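View pics/wrist0.png

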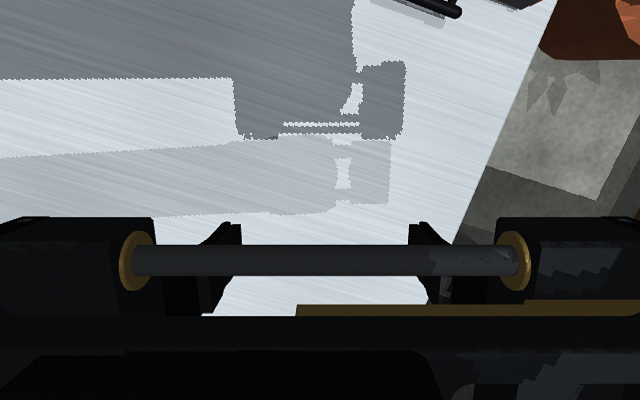

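The scene view shows the large blue at (230,195), a small blue decoy at (229,178), red at (255,196), black at (290,224), yellow at (241,254) and the dish at (365,228). In the side view, yellow is at (377,272), blue at (278,300, partly hidden by the bin) and the dish at (337,159).

```bash
cat > h.py <<'E'
import numpy as np, cv2
from cell import sensors, imaging
from scipy.spatial.transform import Rotation as R
def grab(n):
    o=sensors.get_obs(); d=imaging.read_camera(n); K=d["mtx"]
    if n=="wrist":
        T=np.eye(4); T[:3,:3]=R.from_euler("xyz",o["tool_rot"],degrees=True).as_matrix(); T[:3,3]=o["tool_pos"]
        W=T@d["tool_from_camera"]
    else: W=np.linalg.inv(d["extrinsics"])
    return d["color"],K,W
def ray(K,W,uv):
    v=W[:3,:3]@np.linalg.solve(K,[uv[0],uv[1],1.]); return W[:3,3],v/np.linalg.norm(v)
def onz(K,W,uv,z):
    c,v=ray(K,W,uv); return c+v*(z-c[2])/v[2]
def tri(r1,r2):
    (a,u),(b,v)=r1,r2
    s=np.linalg.lstsq(np.c_[u,-v],b-a,rcond=None)[0]; p,q=a+u*s[0],b+v*s[1]
    return (p+q)/2,np.linalg.norm(p-q)
def proj(K,W,p):
    c=np.linalg.inv(W)@np.r_[p,1]; q=K@c[:3]; return q[:2]/q[2]
def blobs(img,col,amin=8):
    h=cv2.cvtColor(img,cv2.COLOR_RGB2HSV)
    lo,hi={"blue":((105,120,40),(128,255,255)),"yellow":((18,150,70),(32,255,255)),"black":((0,0,0),(180,255,45)),"red":((0,170,60),(4,255,255))}[col]
    n,l,s,c=cv2.connectedComponentsWithStats(cv2.inRange(h,lo,hi))
    return [(s[i].tolist(),c[i].round(1).tolist()) for i in range(1,n) if s[i][4]>=amin]
E
python3 - <<'E'
from h import *
for n in ["scene","side"]:
    img,K,W=grab(n); print(n,W[:3,3])
    for c in ["blue","yellow","red","black"]:
        for s,ce in blobs(img,c):
            if (n=="scene" and 200<ce[0]<420 and 150<ce[1]<280) or (n=="side" and 200<ce[0]<400 and 140<ce[1]<330):
                bot=onz(K,W,(ce[0],s[1]+s[3]),0); print(c,s,ce,"mid@.018",onz(K,W,ce,.018).round(3))
    c=cv2.resize(img[150:280,200:420] if n=="scene" else img[130:330,200:420],None,fx=3.5 if n=='scene' else 3,fy=3.5 if n=='scene' else 3,interpolation=cv2.INTER_CUBIC); cv2.imwrite(f"pics/{n}_crop.png",c[:,:,::-1])
E
```

```text
scene [ 1.16159665 -0.0433174   0.94805195]
blue [226, 174, 6, 9, 37] [228.8, 177.1] mid@.018 [ 0.359 -0.38   0.018]
blue [225, 188, 10, 15, 81] [229.4, 193.5] mid@.018 [ 0.416 -0.365  0.018]
yellow [419, 240, 3, 7, 13] [419.8, 243.0] mid@.018 [0.523 0.137 0.018]
yellow [237, 248, 8, 9, 59] [240.6, 251.8] mid@.018 [ 0.594 -0.296  0.018]
red [250, 190, 9, 9, 43] [254.2, 193.9] mid@.018 [ 0.411 -0.299  0.018]
black [228, 178, 5, 5, 16] [229.9, 180.1] mid@.018 [ 0.369 -0.375  0.018]
black [227, 195, 9, 8, 50] [231.0, 198.8] mid@.018 [ 0.434 -0.357  0.018]
black [288, 220, 5, 9, 39] [289.8, 224.1] mid@.018 [ 0.5   -0.19   0.018]
black [412, 248, 14, 10, 83] [418.1, 252.6] mid@.018 [0.552 0.132 0.018]
black [351, 254, 41, 26, 286] [367.9, 266.3] mid@.018 [0.603 0.012 0.018]
side [ 0.45059523 -0.83456651  0.47559871]
blue [270, 289, 16, 26, 190] [275.9, 297.1] mid@.018 [ 0.418 -0.35   0.018]
blue [230, 306, 12, 19, 196] [236.0, 314.8] mid@.018 [ 0.357 -0.386  0.018]
yellow [371, 263, 12, 20, 206] [376.2, 272.3] mid@.018 [ 0.596 -0.298  0.018]
red [271, 263, 14, 11, 109] [277.8, 267.9] mid@.018 [ 0.42  -0.275  0.018]
black [313, 236, 7, 13, 72] [315.7, 242.5] mid@.018 [ 0.493 -0.201  0.018]
```

View pics/scene_crop.png

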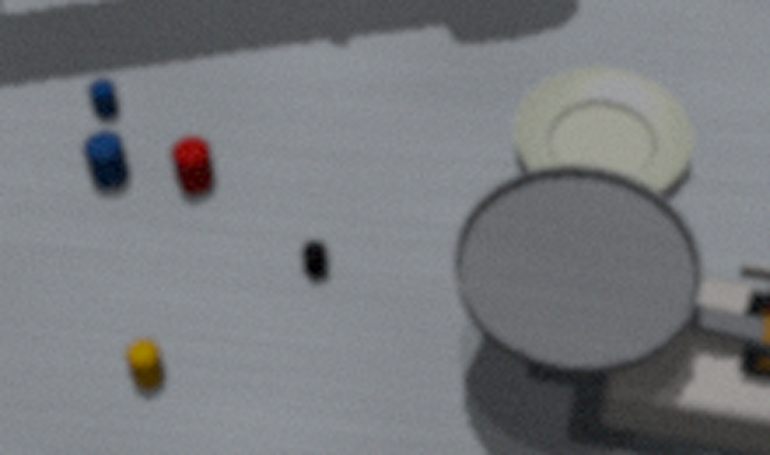

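View pics/side_crop.png

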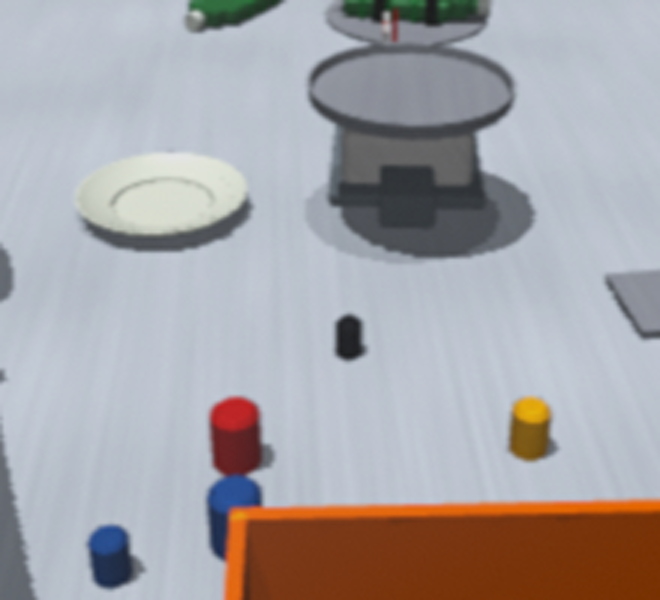

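```bash
python3 - <<'E'
from h import *
_,K1,W1=grab("scene");_,K2,W2=grab("side")
for n,a,b in [("blue top",(230.2,190.6),(278.6,293.0)),("yellow top",(241.1,250.9),(377,266.3)),("rim",(365.1,226.6),(337,159.3)),("black top",(290,221),(316,237)),("red top",(254.9,192.2),(278.4,266.5))]:
    p,e=tri(ray(K1,W1,a),ray(K2,W2,b)); print(n,p.round(4),round(e,4),np.hypot(*p[:2]).round(3))
for z in (.111,.120): print(z,onz(K1,W1,(365.1,226.6),z),onz(K2,W2,(337,159.3),z))
E
```

```text
blue top [ 0.4225 -0.3593  0.0363] 0.0026 0.555
yellow top [ 0.5976 -0.2928  0.0279] 0.0004 0.665
rim [ 0.5546 -0.0034  0.1106] 0.0003 0.555
black top [ 0.4944 -0.1897  0.0237] 0.0005 0.53
red top [ 0.4211 -0.2933  0.0365] 0.002 0.513
0.111 [ 0.55507748 -0.00344413  0.111     ] [ 0.55444259 -0.00397466  0.111     ]
0.12 [ 0.56159879 -0.00387285  0.12      ] [ 0.55187915 -0.02447755  0.12      ]
```

```bash
python3 - <<'E'
from h import *
i,K1,W1=grab("scene")
c=cv2.resize(i[130:300,0:190],None,fx=3.5,fy=3.5,interpolation=cv2.INTER_CUBIC); cv2.imwrite("pics/bin.png",c[:,:,::-1])
E
```

```text
(no output)
```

View pics/bin.png

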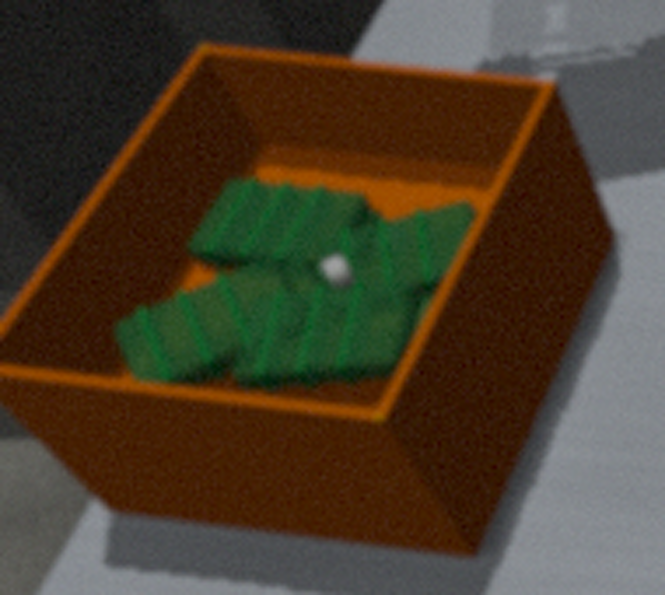

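```bash
python3 - <<'E'
from h import *
_,K1,W1=grab("scene");_,K2,W2=grab("side")
for a,b in [((157.7,154.6),(277,302)),((109.4,248.6),(527,297))]:
    p,e=tri(ray(K1,W1,a),ray(K2,W2,b)); print(p.round(4),round(e,4))
for b in [(175,197.5),(135.5,287.5)]: print(onz(K1,W1,b,0))
o=sensors.get_obs(); print(o["time_s"],o["tool_pos"])
E
```

```text
[ 0.4308 -0.5148  0.1653] 0.002
[ 0.7075 -0.5241  0.1685] 0.0042
[ 4.31103596e-01 -5.14608433e-01  1.11022302e-16]
[ 7.04587362e-01 -5.23558115e-01 -1.11022302e-16]
0.5 [ 0.19317443 -0.62062934  0.2225542 ]
```

Emit:
carry_out --plan '[{"rz":-0.95,"fingers":-0.3},{"rz":-0.95},{"rz":-0.95},{"rz":-0.95},{"dx":1,"dy":0.13},{"dx":1,"dy":0.13},{"dx":1,"dy":0.13},{"dx":1,"dy":0.13},{"dx":1,"dy":0.13},{"dx":1,"dy":0.13},{"dx":1,"dy":0.13},{"dx":1,"dy":0.13}]' --force 20

```text
validation failed for argument at $.pl...
```

Emit:
carry_out --plan '[{"dx":1,"dy":0.13,"dz":0.5},{"dx":0.9,"dy":0.13,"dz":0.5},{}]'

```text
validation failed for argument at $.pl...
```

```bash
python3 - <<'E'
from h import *
o=sensors.get_obs(); print(o["time_s"],o["tool_pos"],o["tool_rot"],o["grip_width"])
i,K,W=grab("wrist"); cv2.imwrite("pics/w1.png",i[:,:,::-1])
for c in ["blue","red","black"]: 
  for s,ce in blobs(i,c,60)[:8]: print(c,s,ce,onz(K,W,ce,.038))
print(proj(K,W,[.4225,-.3593,.04]))
E
```

```text
0.5 [ 0.19317443 -0.62062934  0.2225542 ] [1.79999179e+02 3.05052955e-03 1.72933356e+01] 0.08683662635445957
black [404, 0, 56, 19, 565] [438.5, 6.8] [ 0.37929711 -0.67491857  0.038     ]
black [495, 0, 43, 10, 223] [517.0, 2.7] [ 0.40445396 -0.74414153  0.038     ]
black [537, 0, 103, 59, 4106] [585.6, 28.9] [ 0.4033199  -0.81660737  0.038     ]
black [0, 205, 640, 195, 94534] [310.7, 317.4] [ 0.02433866 -0.65544379  0.038     ]
[ 108.82808574 -172.02734205]
```

View pics/w1.png

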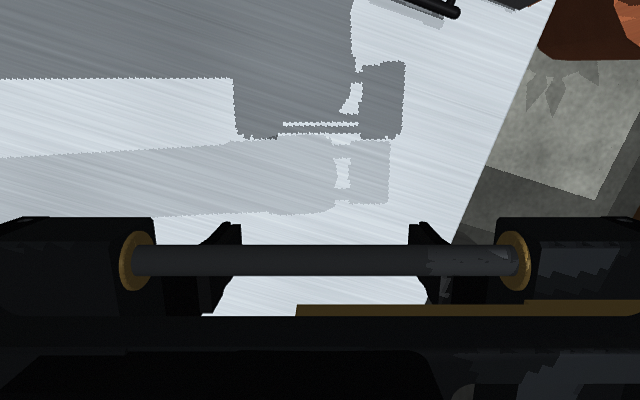

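The calls were refused and nothing moved. Rows may need all seven keys, so I'll try one small row that has them.

Emit:
carry_out --plan '[{"fingers":-0.3,"dx":0,"dy":0,"dz":0,"rx":0,"ry":0,"rz":-0.95}]' --force 20

```text
time_s: 0.68
tool_pos: [0.1932, -0.6206, 0.2226]
tool_rot: [180.0, 0.0, 27.0]
force: [0.5, 0.4, 0.6]
grip_width: 0.0827
```

Emit:
carry_out --plan '[{"fingers":-0.3,"dx":0,"dy":0,"dz":0,"rx":0,"ry":0,"rz":-0.95},{"fingers":-0.3,"dx":0,"dy":0,"dz":0,"rx":0,"ry":0,"rz":-0.95},{"fingers":-0.3,"dx":0,"dy":0,"dz":0,"rx":0,"ry":0,"rz":-0.95},{"fingers":-0.3,"dx":1,"dy":0.13,"dz":0,"rx":0,"ry":0,"rz":0},{"fingers":-0.3,"dx":1,"dy":0.13,"dz":0,"rx":0,"ry":0,"rz":0},{"fingers":-0.3,"dx":1,"dy":0.13,"dz":0,"rx":0,"ry":0,"rz":0},{"fingers":-0.3,"dx":1,"dy":0.13,"dz":0,"rx":0,"ry":0,"rz":0},{"fingers":-0.3,"dx":1,"dy":0.13,"dz":0,"rx":0,"ry":0,"rz":0},{"fingers":-0.3,"dx":1,"dy":0.13,"dz":0,"rx":0,"ry":0,"rz":0},{"fingers":-0.3,"dx":1,"dy":0.13,"dz":0,"rx":0,"ry":0,"rz":0},{"fingers":-0.3,"dx":1,"dy":0.13,"dz":0,"rx":0,"ry":0,"rz":0}]'

```text
time_s: 2.05
tool_pos: [0.3561, -0.4404, 0.2228]
tool_rot: [180.0, 0.0, 55.3]
force: [-1.1, 0.4, -0.2]
grip_width: 0.0565
```

Emit:
carry_out --plan '[{"fingers":-0.3,"dx":1,"dy":0.13,"dz":0.5,"rx":0,"ry":0,"rz":0},{"fingers":-0.3,"dx":0.9,"dy":0.13,"dz":0.5,"rx":0,"ry":0,"rz":0},{"fingers":-0.3,"dx":0,"dy":0,"dz":0,"rx":0,"ry":0,"rz":0}]'

```text
time_s: 2.42
tool_pos: [0.3957, -0.396, 0.1916]
tool_rot: [-179.9, -0.1, 55.6]
force: [0.3, -0.3, 0.9]
grip_width: 0.0571
```

```bash
python3 - <<'E'
from h import *
o=sensors.get_obs(); print(o["time_s"],o["tool_pos"],o["tool_rot"],o["grip_width"])
i,K,W=grab("wrist"); cv2.imwrite("pics/w2.png",i[:,:,::-1])
for c in ["blue","red"]: 
  for s,ce in blobs(i,c,60)[:8]: print(c,s,ce,onz(K,W,ce,.038))
print(proj(K,W,[.4225,-.3593,.04]))
E
```

```text
2.425 [ 0.39568431 -0.39600057  0.19160475] [-1.79896896e+02 -7.56919191e-02  5.55651496e+01] 0.05707011300800515
blue [314, 122, 30, 31, 733] [328.3, 137.2] [ 0.4222373  -0.36220762  0.038     ]
blue [276, 175, 22, 24, 381] [286.2, 186.5] [ 0.36159133 -0.3782286   0.038     ]
red [270, 61, 34, 35, 851] [286.2, 77.6] [ 0.42085307 -0.29683361  0.038     ]
[326.79660557 134.59500455]
```

View pics/w2.png

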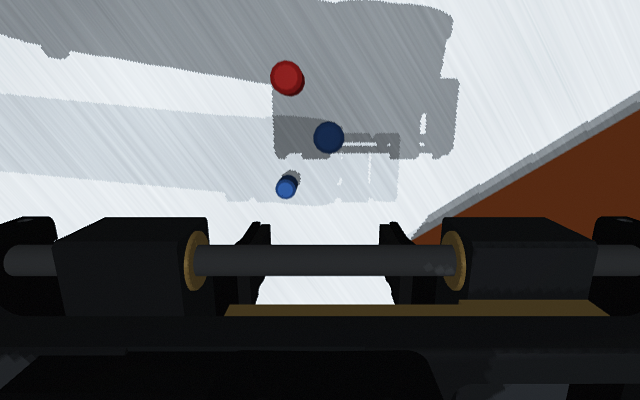

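```bash
python3 - <<'E'
from h import *
o=sensors.get_obs(); print(o["tool_pos"],o["tool_rot"])
_,K,W=grab("wrist");_,K1,W1=grab("scene");_,K2,W2=grab("side")
w=ray(K,W,(328.3,136.5))
for n,r in [("scene",ray(K1,W1,(229.8,190.2))),("side",ray(K2,W2,(278.3,292.7)))]:
  p,e=tri(w,r); print(n,p.round(4),round(e,4))
p=onz(K,W,(328.3,136.5),.04);print(p)
o=sensors.get_obs()
print("tool delta",R.from_euler("xyz",o["tool_rot"],degrees=True).inv().apply(np.r_[p[:2],.011]-o["tool_pos"])/.03)
E
```

```text
[ 0.39457105 -0.39811716  0.1923901 ] [-1.79963847e+02  1.45994522e-02  5.54073036e+01]
scene [ 0.4208 -0.3623  0.0367] 0.0043
side [ 0.4225 -0.364   0.0402] 0.0017
[ 0.42163489 -0.36407822  0.04      ]
tool delta [1.53029565 0.07366227 6.07323604]
```

```bash
python3 - <<'E'
from h import *
i,K,W=grab("wrist")
s,ce=blobs(i,"blue",400)[0]; print(s,ce)
for z in (.036,.04): print(onz(K,W,ce,z))
_,K1,W1=grab("scene");_,K2,W2=grab("side")
for n,r in [("scene",ray(K1,W1,(229.8,190.2))),("side",ray(K2,W2,(278.3,292.7)))]:
  p,e=tri(ray(K,W,ce),r); print(n,p.round(4),round(e,4))
p=onz(K,W,ce,.038);o=sensors.get_obs();print(o["tool_pos"],o["time_s"])
print("tool delta",R.from_euler("xyz",o["tool_rot"],degrees=True).inv().apply(np.r_[p[:2],.011]-o["tool_pos"])/.03)
E
```

```text
[312, 116, 31, 31, 745] [326.8, 131.2]
[ 0.42240035 -0.36198752  0.036     ]
[ 0.42250523 -0.36178148  0.04      ]
scene [ 0.422  -0.3607  0.0386] 0.0024
side [ 0.4228 -0.3619  0.0381] 0.0007
[ 0.39372907 -0.39983533  0.19305921] 2.775
tool delta [1.58864635 0.05886073 6.06779656]
```

The blue top is at (0.4225, -0.3615) and 38–40 mm high, and all three cameras agree. Next I go over it and down.

Emit:
carry_out --plan '[{"fingers":-0.3,"dx":0.8,"dy":0.03,"dz":0,"rx":0,"ry":0,"rz":0},{"fingers":-0.3,"dx":0.79,"dy":0.03,"dz":0,"rx":0,"ry":0,"rz":0},{"fingers":-0.3,"dx":0,"dy":0,"dz":1,"rx":0,"ry":0,"rz":0},{"fingers":-0.3,"dx":0,"dy":0,"dz":1,"rx":0,"ry":0,"rz":0},{"fingers":-0.3,"dx":0,"dy":0,"dz":1,"rx":0,"ry":0,"rz":0},{"fingers":-0.3,"dx":0,"dy":0,"dz":1,"rx":0,"ry":0,"rz":0},{"fingers":-0.3,"dx":0,"dy":0,"dz":1,"rx":0,"ry":0,"rz":0},{"fingers":-0.3,"dx":0,"dy":0,"dz":0.6,"rx":0,"ry":0,"rz":0},{"fingers":-0.3,"dx":0,"dy":0,"dz":0.4,"rx":0,"ry":0,"rz":0},{"fingers":-0.3,"dx":0,"dy":0,"dz":0,"rx":0,"ry":0,"rz":0},{"fingers":-0.3,"dx":0,"dy":0,"dz":0,"rx":0,"ry":0,"rz":0}]'

```text
time_s: 4.15
tool_pos: [0.4237, -0.3611, 0.0135]
tool_rot: [179.9, 0.0, 55.3]
force: [-1.1, -0.4, 0.6]
grip_width: 0.0567
```

Emit:
carry_out --plan '[{"fingers":1,"dx":0,"dy":0,"dz":0,"rx":0,"ry":0,"rz":0},{"fingers":1,"dx":0,"dy":0,"dz":0,"rx":0,"ry":0,"rz":0},{"fingers":1,"dx":0,"dy":0,"dz":0,"rx":0,"ry":0,"rz":0},{"fingers":1,"dx":0,"dy":0,"dz":0,"rx":0,"ry":0,"rz":0},{"fingers":1,"dx":0,"dy":0,"dz":0,"rx":0,"ry":0,"rz":0}]' --force 20

```text
time_s: 4.78
tool_pos: [0.4232, -0.3607, 0.0128]
tool_rot: [180.0, 0.0, 55.3]
force: [0.8, -0.5, 0.5]
grip_width: 0.0296
```

Emit:
carry_out --plan '[{"fingers":1,"dx":0,"dy":0,"dz":-0.6,"rx":0,"ry":0,"rz":0},{"fingers":1,"dx":0,"dy":0,"dz":-1,"rx":0,"ry":0,"rz":0},{"fingers":1,"dx":0,"dy":0,"dz":-1,"rx":0,"ry":0,"rz":-0.87},{"fingers":1,"dx":0,"dy":0,"dz":-1,"rx":0,"ry":0,"rz":-0.87},{"fingers":1,"dx":0,"dy":0,"dz":-1,"rx":0,"ry":0,"rz":-0.87},{"fingers":1,"dx":0,"dy":0,"dz":-1,"rx":0,"ry":0,"rz":-0.86},{"fingers":1,"dx":0.95,"dy":0.49,"dz":-0.4,"rx":0,"ry":0,"rz":0},{"fingers":1,"dx":0.95,"dy":0.49,"dz":0,"rx":0,"ry":0,"rz":0},{"fingers":1,"dx":0.95,"dy":0.49,"dz":0,"rx":0,"ry":0,"rz":0},{"fingers":1,"dx":0.95,"dy":0.49,"dz":0,"rx":0,"ry":0,"rz":0},{"fingers":1,"dx":0.95,"dy":0.49,"dz":0,"rx":0,"ry":0,"rz":0}]'

```text
time_s: 6.15
tool_pos: [0.4966, -0.2169, 0.1933]
tool_rot: [-180.0, 0.0, 90.0]
force: [0.5, 0.6, -2.0]
grip_width: 0.0293
```

Emit:
carry_out --plan '[{"fingers":1,"dx":0.95,"dy":0.49,"dz":-0.4,"rx":0,"ry":0,"rz":0},{"fingers":1,"dx":0.95,"dy":0.49,"dz":-0.4,"rx":0,"ry":0,"rz":0},{"fingers":1,"dx":0.95,"dy":0.49,"dz":-0.4,"rx":0,"ry":0,"rz":0},{"fingers":1,"dx":0.8,"dy":0.46,"dz":-0.4,"rx":0,"ry":0,"rz":0},{"fingers":1,"dx":0,"dy":0,"dz":0,"rx":0,"ry":0,"rz":0},{"fingers":1,"dx":0,"dy":0,"dz":0,"rx":0,"ry":0,"rz":0},{"fingers":1,"dx":0,"dy":0,"dz":0,"rx":0,"ry":0,"rz":0}]'

```text
time_s: 7.02
tool_pos: [0.5535, -0.11, 0.2401]
tool_rot: [-179.9, 0.0, 89.9]
force: [-0.6, 0.3, -1.7]
grip_width: 0.0299
```

```bash
python3 - <<'E'
from h import *
i,K,W=grab("wrist"); cv2.imwrite("pics/w3.png",i[:,:,::-1])
o=sensors.get_obs(); print(o["time_s"],o["tool_pos"],o["tool_rot"],o["grip_width"],o["force"])
np.savez("w3.npz",K=K,W=W,i=i)
print(proj(K,W,[.5546,-.0035,.111]),proj(K,W,[.5546,-.0035-.076,.12]),proj(K,W,[.5546,-.0035+.076,.12]))
E
```

```text
7.075 [ 0.55364814 -0.10985681  0.24010531] [-1.79932391e+02  2.53800809e-02  8.98741472e+01] 0.0292307552936764 [-0.28851219 -0.35093395 -1.81735023]
[326.10705467  61.12348541] [326.27719614 154.89671691] [326.00314179 -50.40903364]
```

View pics/w3.png

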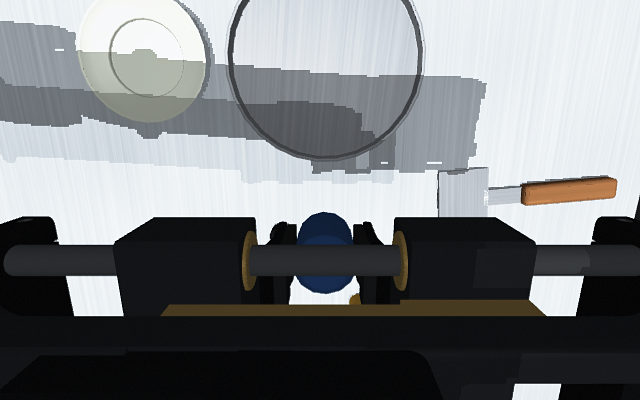

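The wrist image shows the blue weight upright between the fingers at (325,250). The dish rim spans columns 229 to 424 and its near edge is at row 161.

```bash
python3 - <<'E'
from h import *
d=np.load("w3.npz");K,W,i=d["K"],d["W"],d["i"]
g=cv2.cvtColor(i,cv2.COLOR_RGB2GRAY)
print(g[57,215:250],g[57,405:435]); print(g[140:175,326])
for z in (.111,.12):
  l,r,b=[onz(K,W,u,z) for u in ((229.5,57),(424,57),(326,160))]
  print(z,l.round(4),r.round(4),b.round(4),(r-l)[0]/2,(l+r)[0]/2)
_,K1,W1=grab("scene"); s=imaging.read_camera("scene")["color"]
cv2.imwrite("pics/s3.png",cv2.resize(s[170:300,300:530],None,fx=3.4,fy=3.4,interpolation=cv2.INTER_CUBIC)[:,:,::-1])
E
```

```text
[249 240 236 237 238 239 237 239 239 233 213 236 201  52  63  65  60  81
 237 236 233 232 232 231 230 231 233 231 229 230 231 231 231 232 233] [213 210 205 209 210 207 212 212 213 214 218 216 190  77  91  95  95 164
 236 203 204 241 239 237 240 242 237 240 238 236]
[ 93  91  90  91  88  90  89  89  89  88  88  88  88  87  87  84  64  65
  76  97  86  91 116 115 113 114 114 114 113 113 111 126 226 220 219]
0.111 [ 4.754e-01 -1.000e-04  1.110e-01] [ 6.348e-01 -6.000e-04  1.110e-01] [ 0.5544 -0.0852  0.111 ] 0.07970171485029309 0.5551075755161589
0.12 [ 0.4778 -0.0015  0.12  ] [ 0.6323 -0.0019  0.12  ] [ 0.5544 -0.0839  0.12  ] 0.07723088814182894 0.5550560279772825
```

View pics/s3.png

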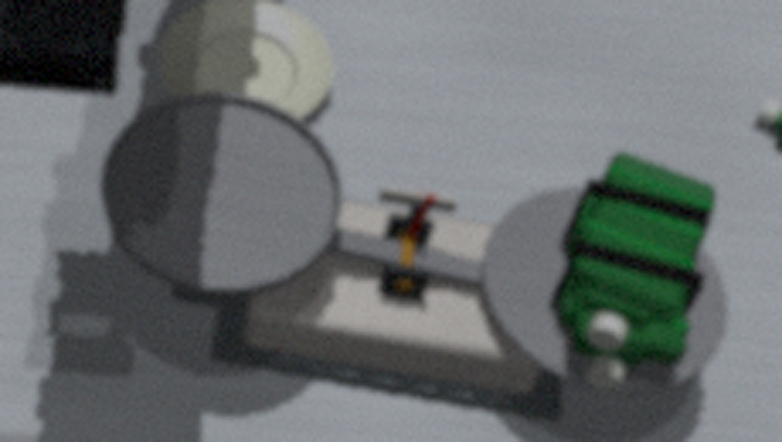

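Emit:
carry_out --plan '[{"fingers":1,"dx":0.8,"dy":0.05,"dz":0,"rx":0,"ry":0,"rz":0},{"fingers":1,"dx":1,"dy":0,"dz":0,"rx":0,"ry":0,"rz":0},{"fingers":1,"dx":1,"dy":0,"dz":0,"rx":0,"ry":0,"rz":0},{"fingers":1,"dx":0.8,"dy":0,"dz":0,"rx":0,"ry":0,"rz":0},{"fingers":1,"dx":0.47,"dy":0,"dz":0.6,"rx":0,"ry":0,"rz":0},{"fingers":1,"dx":0,"dy":0,"dz":1,"rx":0,"ry":0,"rz":0},{"fingers":1,"dx":0,"dy":0,"dz":1,"rx":0,"ry":0,"rz":0},{"fingers":1,"dx":0,"dy":0,"dz":0.6,"rx":0,"ry":0,"rz":0},{"fingers":1,"dx":0,"dy":0,"dz":0.35,"rx":0,"ry":0,"rz":0},{"fingers":1,"dx":0,"dy":0,"dz":0.15,"rx":0,"ry":0,"rz":0},{"fingers":1,"dx":0,"dy":0,"dz":0,"rx":0,"ry":0,"rz":0},{"fingers":1,"dx":0,"dy":0,"dz":0,"rx":0,"ry":0,"rz":0}]'

```text
time_s: 8.68
tool_pos: [0.5566, 0.0136, 0.1304]
tool_rot: [179.9, 0.0, 90.0]
force: [-0.3, -0.8, -2.3]
grip_width: 0.0295
```

```bash
python3 - <<'E'
from h import *
o=sensors.get_obs(); print(o["time_s"],o["tool_pos"],o["force"])
i,K,W=grab("side"); cv2.imwrite("pics/sd4.png",cv2.resize(i[80:230,240:440],None,fx=3.8,fy=3.8,interpolation=cv2.INTER_CUBIC)[:,:,::-1])
E
```

```text
8.675 [0.55659872 0.01361658 0.13040229] [-0.30454241 -0.80534757 -2.3128476 ]
```

View pics/sd4.png

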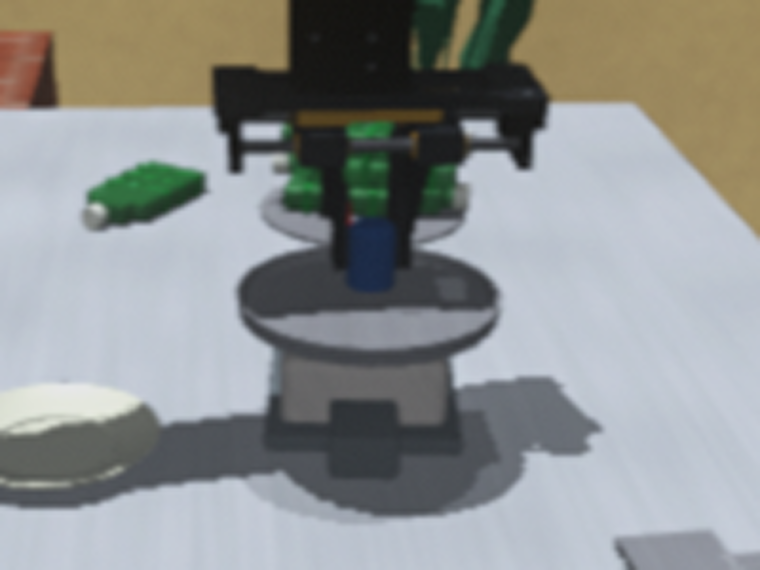

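The blue weight hangs over the dish centre, still in the air. I'll creep it down.

Emit:
carry_out --plan '[{"fingers":1,"dx":0,"dy":0,"dz":0.1,"rx":0,"ry":0,"rz":0},{"fingers":1,"dx":0,"dy":0,"dz":0.08,"rx":0,"ry":0,"rz":0},{"fingers":1,"dx":0,"dy":0,"dz":0,"rx":0,"ry":0,"rz":0},{"fingers":1,"dx":0,"dy":0,"dz":0,"rx":0,"ry":0,"rz":0}]'

```text
time_s: 9.22
tool_pos: [0.5559, 0.0136, 0.1241]
tool_rot: [-180.0, 0.0, 90.0]
force: [0.5, -0.4, -0.9]
grip_width: 0.0293
```

Emit:
carry_out --plan '[{"fingers":1,"dx":0,"dy":0,"dz":0.07,"rx":0,"ry":0,"rz":0},{"fingers":1,"dx":0,"dy":0,"dz":0,"rx":0,"ry":0,"rz":0},{"fingers":1,"dx":0,"dy":0,"dz":0,"rx":0,"ry":0,"rz":0}]'

```text
time_s: 9.6
tool_pos: [0.5562, 0.0136, 0.1223]
tool_rot: [180.0, 0.0, 90.0]
force: [-0.4, 0.2, -0.1]
grip_width: 0.0292
```

Emit:
carry_out --plan '[{"fingers":0.2,"dx":0,"dy":0,"dz":0,"rx":0,"ry":0,"rz":0},{"fingers":-0.3,"dx":0,"dy":0,"dz":0,"rx":0,"ry":0,"rz":0},{"fingers":-0.3,"dx":0,"dy":0,"dz":0,"rx":0,"ry":0,"rz":0},{"fingers":-0.3,"dx":0,"dy":0,"dz":-0.4,"rx":0,"ry":0,"rz":0},{"fingers":-0.3,"dx":0,"dy":0,"dz":-1,"rx":0,"ry":0,"rz":0},{"fingers":-0.3,"dx":0,"dy":0,"dz":-1,"rx":0,"ry":0,"rz":0},{"fingers":-0.3,"dx":0,"dy":0,"dz":-1,"rx":0,"ry":0,"rz":0}]'

```text
time_s: 10.48
tool_pos: [0.5561, 0.0137, 0.226]
tool_rot: [179.9, 0.0, 90.0]
force: [-0.1, -0.0, 0.2]
grip_width: 0.0566
```

```bash
python3 - <<'E'
from h import *
o=sensors.get_obs(); print(o["time_s"],o["tool_pos"],o["tool_rot"],o["force"],o["grip_width"])
i,K,W=grab("side"); cv2.imwrite("pics/sd5.png",cv2.resize(i[80:230,240:440],None,fx=3.8,fy=3.8,interpolation=cv2.INTER_CUBIC)[:,:,::-1])
print(blobs(i,"yellow"))
E
```

```text
10.475 [0.55610229 0.01371805 0.2259705 ] [1.79940488e+02 1.31984459e-02 9.00043035e+01] [-0.08977958 -0.007922    0.19937642] 0.0565806645137418
[([313, 65, 38, 3, 65], [326.5, 65.6]), ([544, 212, 82, 110, 1339], [599.6, 290.5]), ([371, 263, 12, 20, 207], [376.2, 272.3]), ([473, 370, 8, 10, 10], [476.5, 374.5]), ([390, 388, 8, 5, 9], [393.9, 390.0])]
```

View pics/sd5.png

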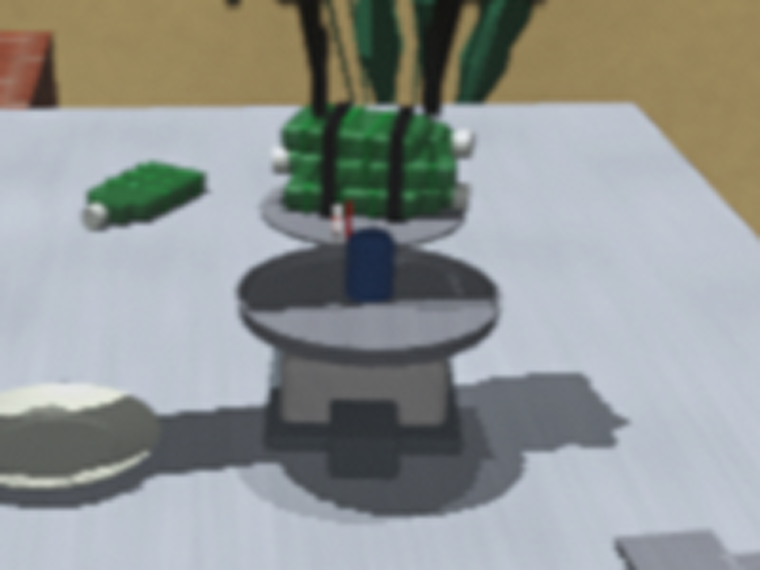

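Blue stands upright in the dish. Now to the yellow weight.

Emit:
carry_out --plan '[{"fingers":-0.3,"dx":-0.99,"dy":0.115,"dz":0,"rx":0,"ry":0,"rz":0},{"fingers":-0.3,"dx":-0.99,"dy":0.115,"dz":0,"rx":0,"ry":0,"rz":0},{"fingers":-0.3,"dx":-0.99,"dy":0.115,"dz":0,"rx":0,"ry":0,"rz":0},{"fingers":-0.3,"dx":-0.99,"dy":0.115,"dz":0,"rx":0,"ry":0,"rz":0},{"fingers":-0.3,"dx":-0.99,"dy":0.115,"dz":0,"rx":0,"ry":0,"rz":0},{"fingers":-0.3,"dx":-0.99,"dy":0.115,"dz":0,"rx":0,"ry":0,"rz":0},{"fingers":-0.3,"dx":-0.99,"dy":0.115,"dz":0,"rx":0,"ry":0,"rz":0},{"fingers":-0.3,"dx":-0.99,"dy":0.115,"dz":0,"rx":0,"ry":0,"rz":0},{"fingers":-0.3,"dx":-0.99,"dy":0.115,"dz":0.3,"rx":0,"ry":0,"rz":0},{"fingers":-0.3,"dx":-0.99,"dy":0.115,"dz":0.3,"rx":0,"ry":0,"rz":0},{"fingers":-0.3,"dx":-0.99,"dy":0.115,"dz":0.3,"rx":0,"ry":0,"rz":0},{"fingers":-0.3,"dx":-0.99,"dy":0.115,"dz":0.3,"rx":0,"ry":0,"rz":0}]'

```text
time_s: 12.02
tool_pos: [0.5971, -0.3445, 0.1868]
tool_rot: [-180.0, -0.0, 90.0]
force: [-0.2, 0.0, -0.5]
grip_width: 0.0565
```

Emit:
carry_out --plan '[{"fingers":-0.3,"dx":0,"dy":0,"dz":0,"rx":0,"ry":0,"rz":0},{"fingers":-0.3,"dx":0,"dy":0,"dz":0,"rx":0,"ry":0,"rz":0},{"fingers":-0.3,"dx":0,"dy":0,"dz":0,"rx":0,"ry":0,"rz":0}]'

```text
time_s: 12.4
tool_pos: [0.5979, -0.3414, 0.1885]
tool_rot: [180.0, -0.0, 90.1]
force: [0.5, -0.1, -0.5]
grip_width: 0.0565
```

```bash
python3 - <<'E'
from h import *
i,K,W=grab("wrist"); cv2.imwrite("pics/w6.png",i[:,:,::-1])
o=sensors.get_obs();print(o["tool_pos"],o["tool_rot"],o["time_s"])
_,K1,W1=grab("scene");_,K2,W2=grab("side")
for s,ce in blobs(i,"yellow",60):
  print(s,ce)
  if s[2]>60: continue
  for n,r in [("scene",ray(K1,W1,(240.8,250.5))),("side",ray(K2,W2,(376.7,266)))]:
    p,e=tri(ray(K,W,ce),r); print(n,p.round(4),round(e,4))
  p=onz(K,W,ce,.032);print(p)
  print("tool delta",R.from_euler("xyz",o["tool_rot"],degrees=True).inv().apply(np.r_[p[:2],.008]-o["tool_pos"])/.03)
E
```

```text
[ 0.59788652 -0.34151418  0.18863193] [1.79956952e+02 3.55814918e-03 9.01090608e+01] 12.45
[312, 120, 24, 25, 467] [323.9, 132.3]
scene [ 0.5969 -0.2938  0.0286] 0.0007
side [ 0.597  -0.2941  0.0295] 0.0002
[ 0.59703958 -0.29396562  0.032     ]
tool delta [ 1.58537706 -0.0297379   6.02094537]
```

View pics/w6.png

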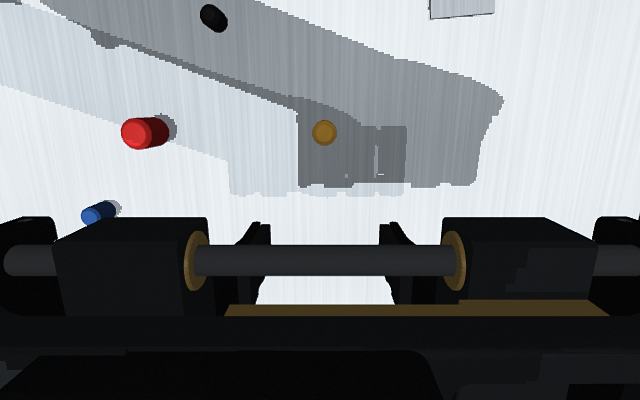

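Yellow's top is at (324,132), which puts it at (0.597, -0.294), about 30 mm high. Nothing stands close to it. Grasping.

Emit:
carry_out --plan '[{"fingers":-0.3,"dx":0.8,"dy":-0.03,"dz":0,"rx":0,"ry":0,"rz":0},{"fingers":-0.3,"dx":0.78,"dy":0,"dz":0,"rx":0,"ry":0,"rz":0},{"fingers":-0.3,"dx":0,"dy":0,"dz":1,"rx":0,"ry":0,"rz":0},{"fingers":-0.3,"dx":0,"dy":0,"dz":1,"rx":0,"ry":0,"rz":0},{"fingers":-0.3,"dx":0,"dy":0,"dz":1,"rx":0,"ry":0,"rz":0},{"fingers":-0.3,"dx":0,"dy":0,"dz":1,"rx":0,"ry":0,"rz":0},{"fingers":-0.3,"dx":0,"dy":0,"dz":1,"rx":0,"ry":0,"rz":0},{"fingers":-0.3,"dx":0,"dy":0,"dz":0.6,"rx":0,"ry":0,"rz":0},{"fingers":-0.3,"dx":0,"dy":0,"dz":0.35,"rx":0,"ry":0,"rz":0},{"fingers":-0.3,"dx":0,"dy":0,"dz":0,"rx":0,"ry":0,"rz":0},{"fingers":-0.3,"dx":0,"dy":0,"dz":0,"rx":0,"ry":0,"rz":0}]'

```text
time_s: 13.92
tool_pos: [0.5973, -0.2957, 0.0108]
tool_rot: [179.9, 0.1, 90.0]
force: [0.2, -0.0, 0.5]
grip_width: 0.0562
```

Emit:
carry_out --plan '[{"fingers":1,"dx":0,"dy":0,"dz":0,"rx":0,"ry":0,"rz":0},{"fingers":1,"dx":0,"dy":0,"dz":0,"rx":0,"ry":0,"rz":0},{"fingers":1,"dx":0,"dy":0,"dz":0,"rx":0,"ry":0,"rz":0},{"fingers":1,"dx":0,"dy":0,"dz":0,"rx":0,"ry":0,"rz":0},{"fingers":1,"dx":0,"dy":0,"dz":0,"rx":0,"ry":0,"rz":0}]' --force 20

```text
time_s: 14.55
tool_pos: [0.5965, -0.2955, 0.0096]
tool_rot: [180.0, 0.0, 90.0]
force: [-0.1, -0.2, 0.7]
grip_width: 0.0232
```

Emit:
carry_out --plan '[{"fingers":1,"dx":0,"dy":0,"dz":-0.6,"rx":0,"ry":0,"rz":0},{"fingers":1,"dx":0,"dy":0,"dz":-1,"rx":0,"ry":0,"rz":0},{"fingers":1,"dx":0,"dy":0,"dz":-1,"rx":0,"ry":0,"rz":0},{"fingers":1,"dx":0,"dy":0,"dz":-1,"rx":0,"ry":0,"rz":0},{"fingers":1,"dx":0,"dy":0,"dz":-1,"rx":0,"ry":0,"rz":0},{"fingers":1,"dx":0,"dy":0,"dz":-1,"rx":0,"ry":0,"rz":0},{"fingers":1,"dx":0,"dy":0,"dz":-1,"rx":0,"ry":0,"rz":0},{"fingers":1,"dx":0.8,"dy":-0.2,"dz":-0.2,"rx":0,"ry":0,"rz":0},{"fingers":1,"dx":0.9,"dy":-0.2,"dz":0,"rx":0,"ry":0,"rz":0},{"fingers":1,"dx":0.9,"dy":-0.2,"dz":0,"rx":0,"ry":0,"rz":0},{"fingers":1,"dx":0.9,"dy":-0.2,"dz":0,"rx":0,"ry":0,"rz":0},{"fingers":1,"dx":0.9,"dy":-0.2,"dz":0,"rx":0,"ry":0,"rz":0}]'

```text
time_s: 16.05
tool_pos: [0.5655, -0.1609, 0.2131]
tool_rot: [-180.0, -0.0, 90.0]
force: [0.0, -0.2, -0.4]
grip_width: 0.0234
```

Emit:
carry_out --plan '[{"fingers":1,"dx":0.9,"dy":-0.2,"dz":0,"rx":0,"ry":0,"rz":0},{"fingers":1,"dx":0.9,"dy":-0.18,"dz":0,"rx":0,"ry":0,"rz":0},{"fingers":1,"dx":0.9,"dy":0,"dz":0,"rx":0,"ry":0,"rz":0},{"fingers":1,"dx":0.8,"dy":0,"dz":0,"rx":0,"ry":0,"rz":0},{"fingers":1,"dx":0.6,"dy":0,"dz":0,"rx":0,"ry":0,"rz":0},{"fingers":1,"dx":0,"dy":0,"dz":0,"rx":0,"ry":0,"rz":0},{"fingers":1,"dx":0,"dy":0,"dz":0,"rx":0,"ry":0,"rz":0}]'

```text
time_s: 16.92
tool_pos: [0.555, -0.0416, 0.2134]
tool_rot: [-180.0, 0.0, 89.9]
force: [0.7, 0.0, -0.8]
grip_width: 0.0238
```

```bash
python3 - <<'E'
from h import *
o=sensors.get_obs(); print(o["time_s"],o["tool_pos"],o["force"],o["grip_width"])
i,K,W=grab("side"); cv2.imwrite("pics/sd7.png",cv2.resize(i[50:230,240:440],None,fx=3.3,fy=3.3,interpolation=cv2.INTER_CUBIC)[:,:,::-1])
E
```

```text
16.925 [ 0.55503122 -0.04161003  0.21341681] [ 0.66085841  0.00487236 -0.76206078] 0.023755565791195025
```

View pics/sd7.png

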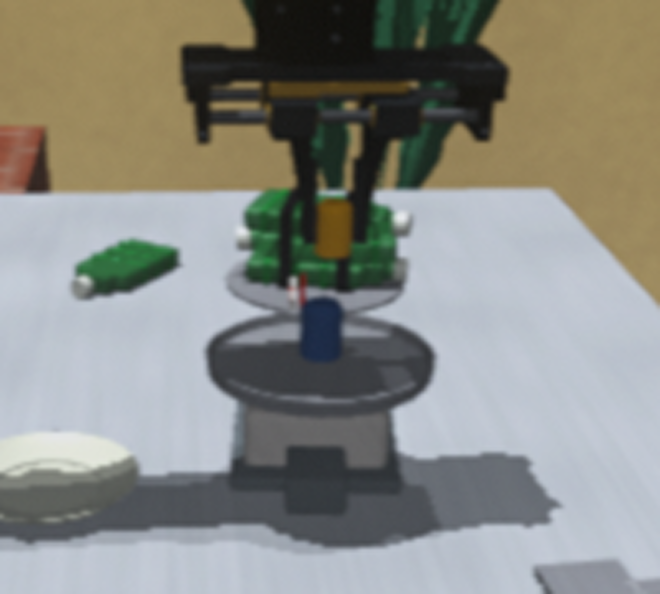

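Yellow is held upright over the dish, with blue behind it. Lowering.

Emit:
carry_out --plan '[{"fingers":1,"dx":0.1,"dy":0,"dz":0.6,"rx":0,"ry":0,"rz":0},{"fingers":1,"dx":0,"dy":0,"dz":0.9,"rx":0,"ry":0,"rz":0},{"fingers":1,"dx":0,"dy":0,"dz":0.8,"rx":0,"ry":0,"rz":0},{"fingers":1,"dx":0,"dy":0,"dz":0.45,"rx":0,"ry":0,"rz":0},{"fingers":1,"dx":0,"dy":0,"dz":0.15,"rx":0,"ry":0,"rz":0},{"fingers":1,"dx":0,"dy":0,"dz":0,"rx":0,"ry":0,"rz":0},{"fingers":1,"dx":0,"dy":0,"dz":0,"rx":0,"ry":0,"rz":0}]'

```text
time_s: 17.85
tool_pos: [0.5557, -0.0374, 0.1274]
tool_rot: [179.9, 0.0, 90.0]
force: [-0.9, -0.9, -1.5]
grip_width: 0.023
```

Emit:
carry_out --plan '[{"fingers":1,"dx":0,"dy":0,"dz":0.08,"rx":0,"ry":0,"rz":0},{"fingers":1,"dx":0,"dy":0,"dz":0.05,"rx":0,"ry":0,"rz":0},{"fingers":1,"dx":0,"dy":0,"dz":0,"rx":0,"ry":0,"rz":0},{"fingers":1,"dx":0,"dy":0,"dz":0,"rx":0,"ry":0,"rz":0}]'

```text
time_s: 18.35
tool_pos: [0.555, -0.0374, 0.1227]
tool_rot: [180.0, 0.0, 90.0]
force: [0.4, 0.1, -1.0]
grip_width: 0.0232
```

Emit:
carry_out --plan '[{"fingers":1,"dx":0,"dy":0,"dz":0.06,"rx":0,"ry":0,"rz":0},{"fingers":1,"dx":0,"dy":0,"dz":0.05,"rx":0,"ry":0,"rz":0},{"fingers":1,"dx":0,"dy":0,"dz":0,"rx":0,"ry":0,"rz":0},{"fingers":1,"dx":0,"dy":0,"dz":0,"rx":0,"ry":0,"rz":0},{"fingers":1,"dx":0,"dy":0,"dz":0,"rx":0,"ry":0,"rz":0}]'

```text
time_s: 18.98
tool_pos: [0.555, -0.0374, 0.1194]
tool_rot: [180.0, 0.0, 90.0]
force: [-0.2, 0.1, -0.6]
grip_width: 0.0233
```

```bash
python3 - <<'E'
from h import *
o=sensors.get_obs(); print(o["time_s"],o["tool_pos"],o["force"],o["grip_width"])
i,K,W=grab("side"); cv2.imwrite("pics/sd8.png",cv2.resize(i[80:230,240:440],None,fx=3.8,fy=3.8,interpolation=cv2.INTER_CUBIC)[:,:,::-1])
E
```

```text
18.975 [ 0.5550416  -0.0374394   0.11936325] [-0.20285716  0.06772734 -0.64366999] 0.023294603284285897
```

View pics/sd8.png

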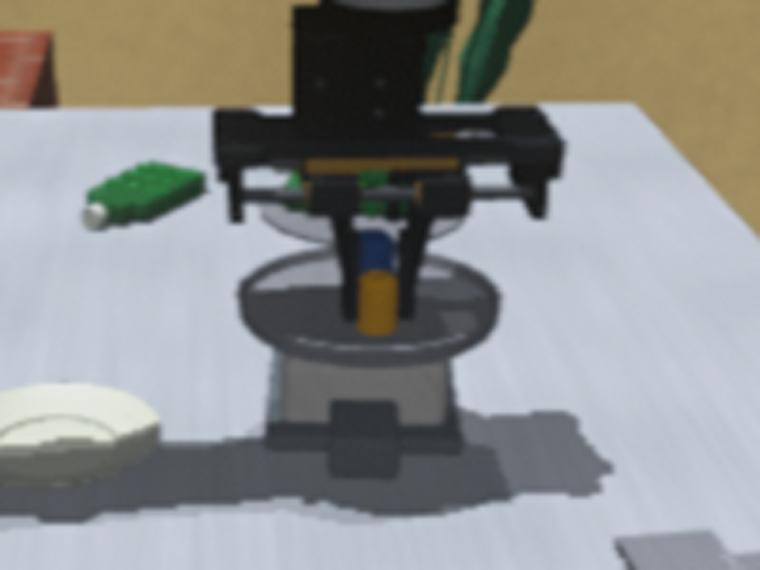

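Emit:
carry_out --plan '[{"fingers":1,"dx":0,"dy":0,"dz":0.1,"rx":0,"ry":0,"rz":0},{"fingers":1,"dx":0,"dy":0,"dz":0.1,"rx":0,"ry":0,"rz":0},{"fingers":1,"dx":0,"dy":0,"dz":0.1,"rx":0,"ry":0,"rz":0},{"fingers":1,"dx":0,"dy":0,"dz":0,"rx":0,"ry":0,"rz":0},{"fingers":1,"dx":0,"dy":0,"dz":0,"rx":0,"ry":0,"rz":0}]'

```text
time_s: 19.65
tool_pos: [0.5548, -0.0374, 0.1102]
tool_rot: [-180.0, 0.0, 90.0]
force: [-0.6, -0.3, -0.1]
grip_width: 0.0235
```

```bash
python3 - <<'E'
from h import *
o=sensors.get_obs(); print(o["time_s"],o["tool_pos"],o["force"],o["grip_width"])
i,K,W=grab("side"); cv2.imwrite("pics/sd9.png",cv2.resize(i[80:230,240:440],None,fx=3.8,fy=3.8,interpolation=cv2.INTER_CUBIC)[:,:,::-1])
E
```

```text
19.65 [ 0.55480082 -0.03744565  0.11023492] [-0.55117784 -0.33006539 -0.0975054 ] 0.023513906931066135
```

View pics/sd9.png

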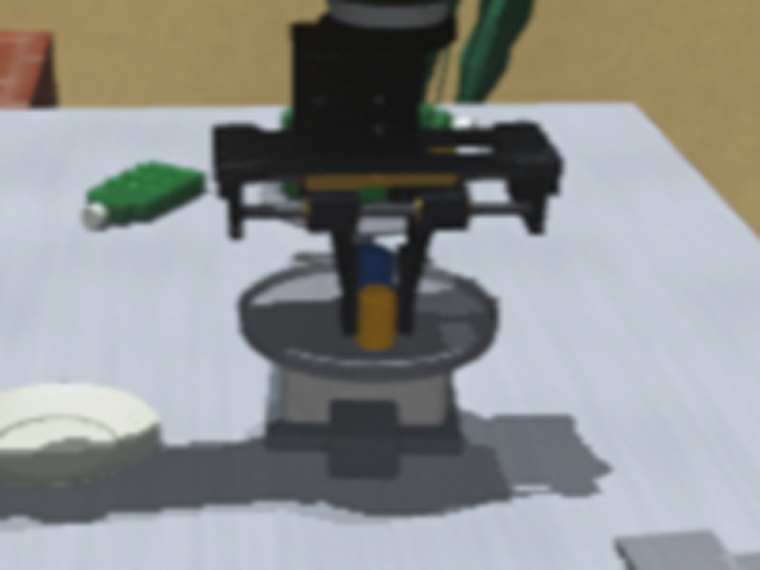

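The dish follows the weight down: its rim has dropped in the picture, so they are in contact. Release and retreat up.

Emit:
carry_out --plan '[{"fingers":0.35,"dx":0,"dy":0,"dz":0,"rx":0,"ry":0,"rz":0},{"fingers":0,"dx":0,"dy":0,"dz":0,"rx":0,"ry":0,"rz":0},{"fingers":-0.3,"dx":0,"dy":0,"dz":0,"rx":0,"ry":0,"rz":0},{"fingers":-0.3,"dx":0,"dy":0,"dz":0,"rx":0,"ry":0,"rz":0},{"fingers":-0.3,"dx":0,"dy":0,"dz":-0.4,"rx":0,"ry":0,"rz":0},{"fingers":-0.3,"dx":0,"dy":0,"dz":-1,"rx":0,"ry":0,"rz":0},{"fingers":-0.3,"dx":0,"dy":0,"dz":-1,"rx":0,"ry":0,"rz":0},{"fingers":-0.3,"dx":0,"dy":0,"dz":-1,"rx":0,"ry":0,"rz":0},{"fingers":-0.3,"dx":-0.9,"dy":0,"dz":-0.5,"rx":0,"ry":0,"rz":0},{"fingers":-0.3,"dx":-0.9,"dy":0,"dz":0,"rx":0,"ry":0,"rz":0},{"fingers":-0.3,"dx":-0.9,"dy":0,"dz":0,"rx":0,"ry":0,"rz":0},{"fingers":-0.3,"dx":-0.9,"dy":0,"dz":0,"rx":0,"ry":0,"rz":0}]'

```text
time_s: 21.2
tool_pos: [0.5552, -0.1462, 0.2284]
tool_rot: [179.9, 0.0, 90.0]
force: [-0.2, -0.0, 0.3]
grip_width: 0.0567
```

Emit:
carry_out --plan '[{"fingers":-0.3,"dx":-0.8,"dy":0,"dz":0,"rx":0,"ry":0,"rz":0},{"fingers":-0.3,"dx":0,"dy":0,"dz":0,"rx":0,"ry":0,"rz":0},{"fingers":-0.3,"dx":0,"dy":0,"dz":0,"rx":0,"ry":0,"rz":0},{"fingers":-0.3,"dx":0,"dy":0,"dz":0,"rx":0,"ry":0,"rz":0},{"fingers":-0.3,"dx":0,"dy":0,"dz":0,"rx":0,"ry":0,"rz":0},{"fingers":-0.3,"dx":0,"dy":0,"dz":0,"rx":0,"ry":0,"rz":0},{"fingers":-0.3,"dx":0,"dy":0,"dz":0,"rx":0,"ry":0,"rz":0},{"fingers":-0.3,"dx":0,"dy":0,"dz":0,"rx":0,"ry":0,"rz":0}]'

```text
time_s: 22.2
tool_pos: [0.555, -0.1694, 0.2273]
tool_rot: [180.0, 0.0, 90.0]
force: [0.5, -0.4, 0.2]
grip_width: 0.0562
```

```bash
python3 - <<'E'
from h import *
o=sensors.get_obs(); print(o["time_s"],o["tool_pos"],o["force"],o["grip_width"])
i,K,W=grab("side"); a=cv2.resize(i[80:230,240:440],None,fx=3.8,fy=3.8,interpolation=cv2.INTER_CUBIC); cv2.imwrite("pics/sd10.png",a[:,:,::-1])
i,K,W=grab("scene"); cv2.imwrite("pics/s10.png",cv2.resize(i[170:300,300:530],None,fx=3.4,fy=3.4,interpolation=cv2.INTER_CUBIC)[:,:,::-1])
i,K,W=grab("wrist"); cv2.imwrite("pics/w10.png",i[:,:,::-1])
E
```

```text
22.2 [ 0.55501979 -0.16941645  0.22734549] [ 0.50632335 -0.40006301  0.18348654] 0.05623917025586936
```

View pics/sd10.png

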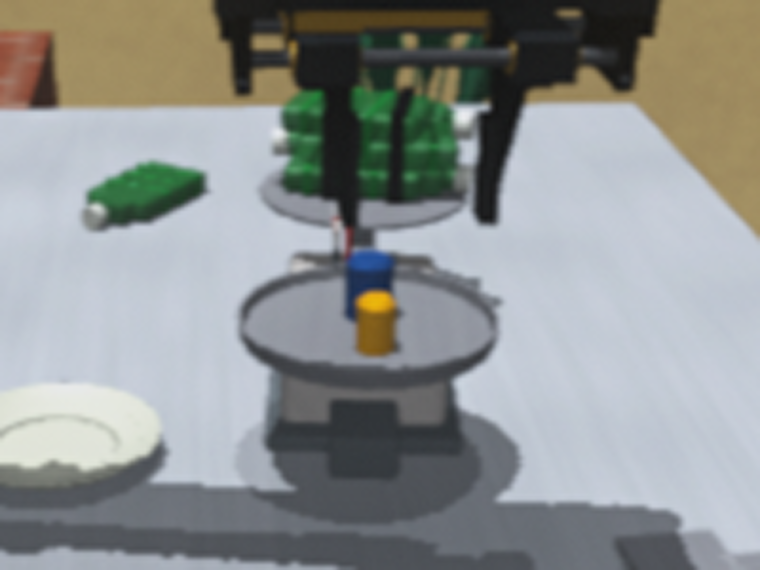

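View pics/s10.png

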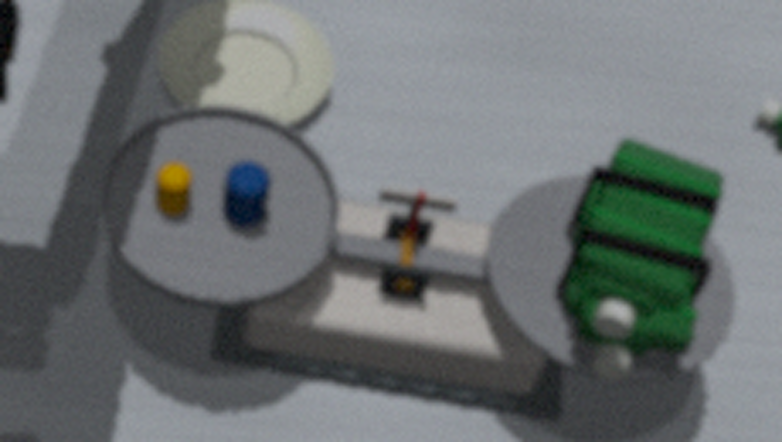

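View pics/w10.png

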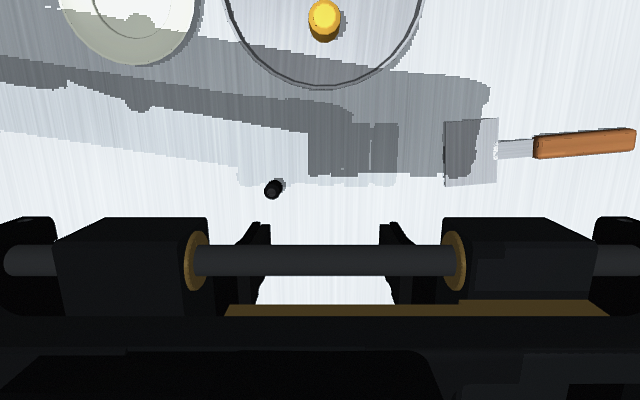

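Emit:
carry_out --plan '[{"fingers":-0.3,"dx":-1,"dy":0,"dz":0,"rx":0,"ry":0,"rz":0},{"fingers":-0.3,"dx":-1,"dy":0,"dz":0,"rx":0,"ry":0,"rz":0},{"fingers":-0.3,"dx":0,"dy":0,"dz":0,"rx":0,"ry":0,"rz":0},{"fingers":-0.3,"dx":0,"dy":0,"dz":0,"rx":0,"ry":0,"rz":0},{"fingers":-0.3,"dx":0,"dy":0,"dz":0,"rx":0,"ry":0,"rz":0},{"fingers":-0.3,"dx":0,"dy":0,"dz":0,"rx":0,"ry":0,"rz":0},{"fingers":-0.3,"dx":0,"dy":0,"dz":0,"rx":0,"ry":0,"rz":0},{"fingers":-0.3,"dx":0,"dy":0,"dz":0,"rx":0,"ry":0,"rz":0}]'

```text
time_s: 23.35
tool_pos: [0.5551, -0.2293, 0.2274]
tool_rot: [180.0, 0.0, 90.0]
force: [-0.7, -0.8, 1.1]
grip_width: 0.0563
```

```bash
python3 - <<'E'
from h import *
i2,K2,W2=grab("side"); cv2.imwrite("pics/sd11.png",cv2.resize(i2[80:190,290:390],None,fx=5,fy=5,interpolation=cv2.INTER_CUBIC)[:,:,::-1])
i1,K1,W1=grab("scene")
a=cv2.resize(i1[170:300,300:530],None,fx=3.4,fy=3.4,interpolation=cv2.INTER_CUBIC); cv2.imwrite("pics/s11.png",a[:,:,::-1])
b=cv2.imread("pics/s10.png")[:,:,::-1]; print("diff",np.abs(a.astype(int)-b)[120:320,90:330].mean())
for n,a,b in [("start rim",(365.1,226.6),(337,159.3)),("rim now",(220.5/3.4+300,206/3.4+170),(369/3.8+240,321/3.8+80)),
  ("bundle plate now",(611/3.4+300,274/3.4+170),(364/3.8+240,187/3.8+80))]:
    p,e=tri(ray(K1,W1,a),ray(K2,W2,b)); print(n,p.round(4),round(e,4))
# expected pixel rows at hypotheses of tilt: rim near and far edges in side/scene
for t in (-.12,-.08,-.04,0,.04,.08):
    z=.104-.13*t
    print(t,"side rim near/far",proj(K2,W2,[.555,-.005-.077,z]).round(1),proj(K2,W2,[.555,-.005+.077,z]).round(1),
     "scene near/far",proj(K1,W1,[.632,-.005,z]).round(1),proj(K1,W1,[.478,-.005,z]).round(1))
E
```

```text
diff 8.816305555555555
start rim [ 0.5546 -0.0034  0.1106] 0.0003
rim now [ 0.5557 -0.0027  0.0969] 0.0009
bundle plate now [0.5804 0.2557 0.0924] 0.001
-0.12 side rim near/far [341.4 170.3] [334.  143.8] scene near/far [363.2 253.1] [366.1 198.1]
-0.08 side rim near/far [341.3 172.5] [333.9 145.7] scene near/far [363.  254.4] [365.9 199.5]
-0.04 side rim near/far [341.2 174.7] [333.9 147.7] scene near/far [362.9 255.7] [365.7 200.8]
0 side rim near/far [341.1 176.8] [333.8 149.7] scene near/far [362.7 257. ] [365.6 202.2]
0.04 side rim near/far [341. 179.] [333.7 151.6] scene near/far [362.5 258.2] [365.4 203.5]
0.08 side rim near/far [340.9 181.1] [333.7 153.5] scene near/far [362.3 259.5] [365.2 204.9]
```

View pics/sd11.png

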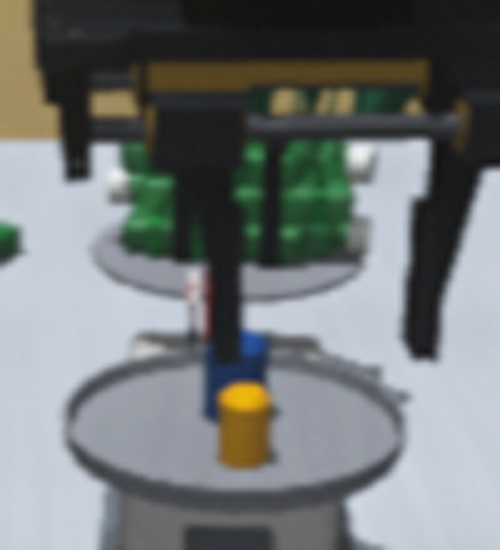

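View pics/s11.png

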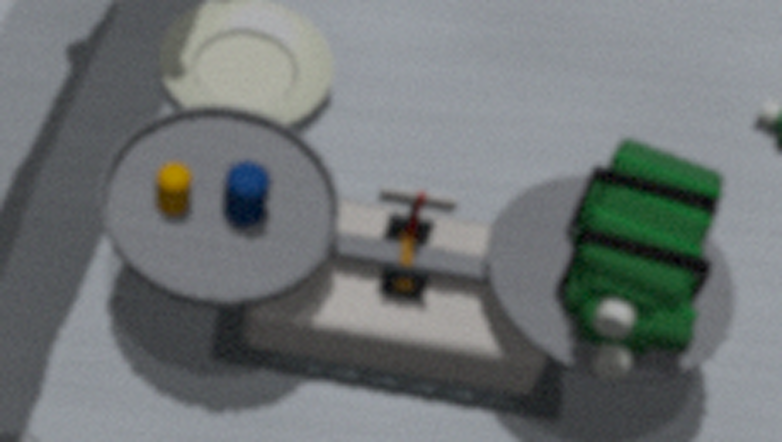

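The weights stand upright and untouched. The rim edges (side row 150.4, scene row 201.8) match the rows expected for a level beam (149.7 and 202.2), and nothing shifted between views a second apart. Handing in.

```bash
python3 -c "
from cell import ticket
print(ticket.sign_off())"
```

```text
the job is handed in; nothing more can be done
None
```

I put the blue 200 g and then the yellow 100 g weight upright in the rimmed dish, which matches the 300 g bundle. The beam came up off its stop and floats level as far as the pictures show. I handed in at about 23.5 s with the gripper clear, and left the black weight and the look-alikes alone.

**Level:** In the last pictures both weights stand and the dish rim edges lie within about 0.7 px of where a level beam would put them. That is level to roughly ±0.02 rad. Nothing appeared to move over the last second.

**Disagreements:**
- **Rim height:** measured from the scene and side cameras, it read 7–9 mm lower than the text's heights both before and after. The drop between the two was 13.7 mm, where about 15.6 mm is expected.
- **Weight heights:** the tops measured 0–5 mm lower than the text gives.
- **Yellow's contact:** the force reading was too noisy to show when the yellow weight touched the dish. I confirmed it by seeing the dish follow the weight down.
- **Refused calls:** the first two move calls were refused because rows need all seven values. Nothing moved.

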